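Index the rosette under the hand press and hold it down

ROBOT

A 6-joint arm with a two-finger parallel gripper is mounted at the origin on the work surface. World frame = base frame: x ahead of the robot, y to its left, z up, the work surface at z = 0. Lengths are in m, angles in rad, forces in N, time in s.
With the tool pointing down it reaches from about 0.35 to 0.975 m from the base axis. Payload 4.9 kg.
Tool frame: the origin (TCP) lies midway between the tips of the shut fingers; the grasp point (between the pads) lies 19 mm behind it (manip.hold_point_z is the distance from the TCP to the grasp point, in m); z points along the fingers, y is the line along which they close (so a half turn about z gives the same grasp; the last joint's range is limited). The gripper opens to 85 mm and grips with 20 to 120 N. Pads are 22 mm wide; open, the fingers measure 114 mm over their backs; the gripper's body (76 mm by 85 mm) begins 54 mm behind the grasp point. The pads swing forward as they close: fully open they stand 13 mm farther back than shut.
Start: joints at [-1.446, 0.053, 1.613, -0, 1.476, -0.119], TCP at [0.151, -0.606, 0.231] pointing down, gripper open.
Joint ranges: [-3.01, 3.01], [-1.01, 2.22], [0.06, 2.58], [-1.02, 4.17], [0.09, 2.62], [-3.14, 3.14]. Speed limits (rad/s): [2.57, 2.57, 3.14, 3.14, 3.14, 3.14].

INTERFACE

Orientations are given as a unit quaternion [w, x, y, z].
In Python, from plant import manip gives the robot as it stands. The module is installed in compiled form; this text tells all that it offers.
- The arm moves only by the shell command python3 -m jog 'ROWS' [OPENING]. ROWS is JSON, one flat list of numbers, 6 for each row, row after row: the shift along the tool's x, y, z in units of 0.1 m (1.0 is 0.1 m), then the turn, a rotation vector about the tool's x, y, z in units of 180 degrees (1.0 is 180 degrees). A call has 1 to 8 rows; each row is the pose to reach, as a shift and turn from the pose commanded when the call began, along the tool's axes at that moment, turning the shorter way round; what a row does not reach only later rows make up. A row lasts 1/8 s, in which the tool goes at most 62.5 mm and 10.7 degrees, less where a joint would pass 70% of its speed; a pose out of reach is approached as far as the arm can. A call with a number of a shift or a turn outside -1 to 1 is refused whole. A call with a gripper value outside its range is refused whole. OPENING is the finger opening in mm, from 0 to 85.4, set as the call begins (- or left out, the last holds). The fingers move at their own pace and stop on an object; the grip force is fixed at half the most. Time passes only in rows, so rows that repeat a pose let the fingers close. It gives the time, the measured TCP pose, the force, the opening and the grip force at its end, in the units of the state.
- manip.state(): the state, without advancing time (a new reading comes with each control period).
- manip.grab_frame(name): name is "side" or "top" or "wrist"; returns a dict with "img" (480x640x3 uint8, blue, green, red), "z_map" (480x640 float32, m along the optical axis (not along the pixel's ray), 0 where there is no reading), "fx", "fy", "cx", "cy" (pixels), "xyz" and "attitude" of the camera in the world; the wrist camera has in their place "T_tool_cam" (4x4, takes a point from camera to tool coordinates, whose origin is the TCP and whose axes are the flange's). Camera axes: x right, y up, looking along -z (the intrinsics and any distortion apply to the point x, -y, -z); pixel columns grow to the right and rows downward; lengths in m; the calibration is good to about 2 mm. A picture is of the moment at which its call begins: read the wrist's pose just before it.
- manip.job_done(): hands the job in; it is judged then, once.
The state is a dict: "time": time; "joint_pos": joint angles; "joint_vel": joint speeds; "joint_efforts": joint torques, N m; "tool_pos": TCP position; "tool_rot": TCP orientation; "contact_force": force on the tool from outside, world axes, zero at the start; "ft_torque": the same for the moment, N m; "gripper_width": opening from 0.0 (shut) to 1.0 (fully open); "grasp_force": force on a finger pad.
Only numpy, scipy, OpenCV 4.12 (cv2) and the standard library are available. Lean on these libraries where they do the work, as an engineer would, in place of code of your own. Each camera call takes 0.05 s, during which the arm holds its last target. There are 200 camera calls.

TASK

On the gluing jig, swing the wooden turntable by its upright handle, counter-clockwise seen from above, until its two rim pins click over the sprung ball and the rosette sits under the hand press, and let go of the handle. Only then push the press's black knob down by 15 mm, until the black ring on its stem just meets the top of the brass guide, so that the rubber foot clamps the rosette, and keep it there: the job finishes while you are still holding the knob down at that mark. Do not ram it on down towards its stop, and leave the other things on the bench where they are.

Things in the scene. Friction and masses are not known exactly. Their poses are not given: they have to be found in the camera images.
- jig: Fixed gluing jig: plywood base 350 x 270 x 20 mm, wooden turntable (250 mm across, top 42 mm above bench), and a press: steel column 40 mm wide, 168 mm along +x, with a 30 mm wide beam (top at 138 mm) reaching over the turntable to a brass guide (32 mm across, top at 145 mm). Origin: on the turntable's axis at bench height; +x towards the press, z up. The detent's sprung ball is on the -y side.
- turntable (a joint): Turntable angle about the vertical axis through the jig's origin, rad, growing counter-clockwise from above. 0 = in the detent, rosette under the press; starts at -1.8 to -1.1. Stays where left (friction 0.1 N m). From about -0.14 to -0.06 a pin climbs the ball (about 0.5 N m against you), then the ball pulls the table to 0. The other pin resists past 0; stop at +0.35.
- handle (a point): The turning handle: an upright dark wooden round post, 22 mm in diameter, 50 mm tall, standing fast on the turntable 100 mm from its axis, opposite the rosette. This point: its centre, half-way up, 67 mm above the bench (foot at 42, top at 92 mm); x, y axes turn with the table. With the table at 0 it stands 100 mm along the jig's -x.
- rosette (a point): The rosette: a wooden disc 64 mm across, 8 mm thick, with a six-petal figure, fast on the turntable 70 mm from its axis, opposite the handle. This point: centre of its top face, 50 mm above the bench.
- knob_top (a point): Centre of the top of the press's black knob: 42 mm across, 22 mm high, a slightly crowned top (2 mm), 197 mm above the bench when up. It stands 70 mm along the jig's +x from the turntable axis and moves straight down when pushed.
- plunger (a joint): How far knob and stem are pushed down, m: 0 = up, 0.015 = ring on the stem meets the top of the guide (wanted), 0.025 = hard stop. Sprung: 2 N to start, then 0.3 N per mm; from 0.010 on the foot bears on the rosette (if under it), adding 1.5 N and then 0.6 N per mm; about 11 N in all at 0.015. Springs back up when let go.
- foot_bottom (a point): The rubber foot under the stem, 28 mm across, 12 mm high, on its own spring; this point: the centre of its underside, 60 mm above the bench when up, so 10 mm above the rosette's top.
- glue_bottle: Bystander: white bottle 60 mm across, 150 mm tall, origin at its foot.
- hammer: Bystander: hammer, 260 mm, lying along its x; origin under its middle.
- brush: Bystander: brush, 200 mm, lying along its x; origin under its middle.
- spool: Bystander: wooden spool 52 mm across, 44 mm tall, origin at its foot.
- screwdriver: Bystander: screwdriver, 180 mm, lying along its x; origin under its middle.
- mug: Bystander: blue mug 80 mm across, 90 mm tall, origin at its foot.
- neck_block: Bystander: dark wood block 90 x 50 x 40 mm, origin at the centre of its underside.

How it is judged:
On the way, in this order (a step that is already met when the one before it is completed fails the run):
1. the turntable is in its detent with the rosette under the press, and the handle is let go (value of joint turntable between -0.05 and 0.05 rad and contact force between each of the fingers, the arm and turntable below 0.3 N), for 0.2 s.
2. the knob is held at the mark, the foot clamping the rosette (value of joint turntable between -0.05 and 0.05 rad and value of joint plunger between 0.012 and 0.018 m and contact force between press_foot and turntable above 1 N and horizontal distance between knob_top and rosette below 0.01 m and contact force between any of the fingers, the arm and plunger above 2 N), for 0.5 s.
At the end, for the whole second after the job is handed in: The turntable is in its detent (within 0.05 rad of 0) with its handle let go, and the robot holds the knob still, 15 mm down (12 to 18 mm), with more than 2 N on the knob, the rubber foot bearing on the rosette with more than 1 N, and the rosette centred under the knob within 10 mm (all of step 2 and contact force between each of the fingers, the arm and turntable below 0.3 N and velocity of joint plunger between -0.01 and 0.01 m/s); the arm keeps its last pose, push and grip.
It fails at once if the press pushed down (more than 6 mm) while the turntable is out of its detent (value of joint plunger above 0.006 m and not (value of joint turntable between -0.06 and 0.06 rad)).
It fails at once if the knob rammed down towards its stop (more than 22 mm) (value of joint plunger above 0.022 m).
It fails at once if one of the other things on the bench is moved more than 30 mm (distance of any of glue_bottle, hammer, brush, spool, screwdriver, mug, neck_block from where it was at the start of the episode above 0.03 m).
It also fails if it takes over 48 s, if anything falls off the work surface, if the arm or the gripper's body presses on something with over 40 N, if the wrist force passes 120 N, or if a joint passes its speed limit or range.

## Working session

There is one attempt and no reset: what is moved stays moved. The work goes in short steps, Python scripts to look and compute and a shell command to move; the robot and the scene stay as the last step left them, time stands still between calls to the robot, and variables do not carry over. Pictures are saved under pics/ and viewed, at most 10 in all, crops included, and the job is handed in when it is done.

```bash
mkdir -p pics; cat > h.py <<'E'
import numpy as np, cv2
from scipy.spatial.transform import Rotation as R
from plant import manip
def q2R(q): return R.from_quat([q[1],q[2],q[3],q[0]])
def att(f):
    a=np.array(f["attitude"],float); return a if a.shape==(3,3) else q2R(a).as_matrix()
def cloud(f):
    z=f["z_map"]; v,u=np.mgrid[:480,:640]
    P=np.stack([(u-f["cx"])/f["fx"]*z,-(v-f["cy"])/f["fy"]*z,-z],-1)
    return P@att(f).T+np.array(f["xyz"])
def ray(f,u,v,h):
    d=att(f)@np.array([(u-f["cx"])/f["fx"],-(v-f["cy"])/f["fy"],-1]); o=np.array(f["xyz"])
    return o+d*(h-o[2])/d[2]
E
python3 - <<'E'
from h import *
import pickle
for n in("top","side"):
    f=manip.grab_frame(n); pickle.dump(f,open(n+"0.pkl","wb")); cv2.imwrite(f"pics/{n}0.png",f["img"])
    print(n,f["xyz"],f["attitude"],f["fx"],f["cx"],f["cy"],[k for k in f],(f["z_map"]>0).mean())
print(manip.state(), manip.hold_point_z)
E
```

```text
top [0.48424232 0.02498483 1.47401913] [ 0.71057597  0.01740524 -0.02888546 -0.70281184] 503.73496215195377 318.79501026543085 237.0376407572943 ['img', 'z_map', 'fx', 'fy', 'cx', 'cy', 'xyz', 'attitude'] 0.9961165364583333
side [-0.23861324  1.14800361  1.35838195] [-0.26793931 -0.12763085  0.38725334  0.87289962] 561.5633239349457 315.16148125375435 236.395996132019 ['img', 'z_map', 'fx', 'fy', 'cx', 'cy', 'xyz', 'attitude'] 0.9960709635416667
{'time': 0.1, 'joint_pos': array([-1.44597832e+00,  5.33229175e-02,  1.61414112e+00,  1.50456640e-05,
        1.47603725e+00, -1.18967705e-01]), 'joint_vel': array([-0.00095702, -0.00042156, -0.0044137 ,  0.00103415,  0.00146391,
       -0.00047628]), 'joint_efforts': array([-1.62944525e-04, -3.94905281e+01, -3.71361530e+01, -1.89660545e-04,
        3.96609306e-03, -1.39408920e-05]), 'tool_pos': array([ 0.15081434, -0.60594708,  0.23017539]), 'tool_rot': array([-9.54336206e-04,  9.92579895e-01,  1.21590468e-01,  4.69684485e-06]), 'contact_force': array([ 0.28632776, -0.37960083, -0.20371156]), 'ft_torque': array([ 0.00816834, -0.01761561,  0.02202994]), 'grasp_force': 0.0, 'gripper_width': 0.9999341736107846} 0.0187
```

View pics/top0.png

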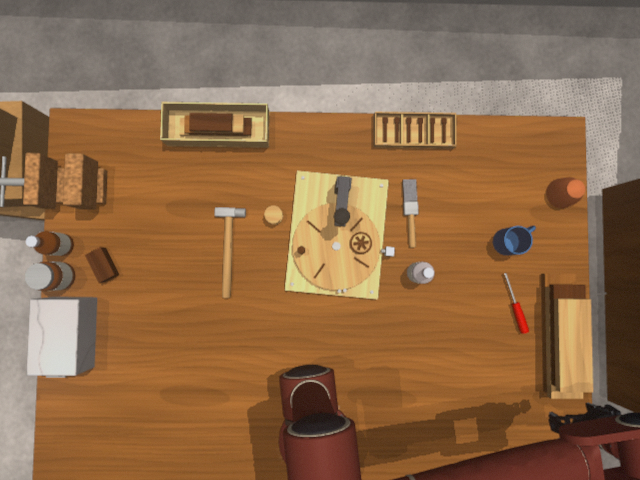

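View pics/side0.png

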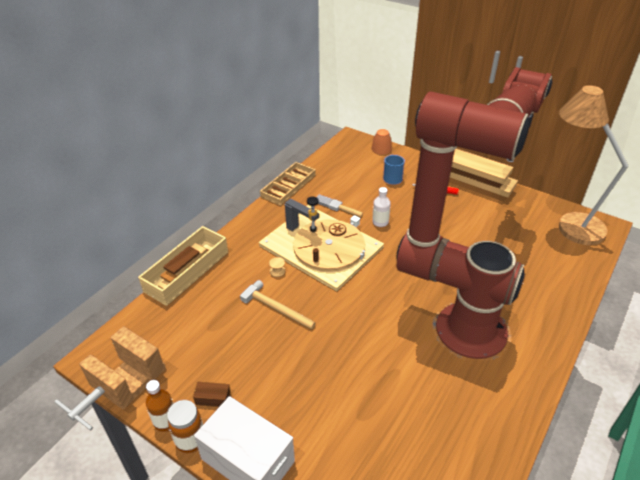

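The top view shows the turntable axis near (336,246), the handle at (301,250), the rosette at (361,243), the press knob at (342,216) and the ball detent at (389,251). In the side view the jig sits at about (322,245), with the bottle at (381,208).

```bash
python3 - <<'E'
from h import *
import pickle
f=pickle.load(open("top0.pkl","rb")); C=cloud(f); img=f["img"]
v,u=np.mgrid[:480,:640]
print("bench z",np.median(C[300:340,150:250,2]))
def box(a,b,c,d): return (u>=a)&(u<c)&(v>=b)&(v<d)
def rep(n,m,h):
    k,l,s,ce=cv2.connectedComponentsWithStats(m.astype(np.uint8)); 
    if k<2: print(n,"none");return
    i=1+s[1:,4].argmax(); m=l==i
    print(n,m.sum(),"px",ce[i].round(1),"cloud",C[m].mean(0).round(4),"ext",np.ptp(C[m],axis=0).round(3),"ray",ray(f,*ce[i],h).round(4)); return ce[i]
Z=C[...,2]
print("table z",np.median(Z[260:280,325:350]),"plate z",np.median(Z[280:292,300:310]))
rep("handle",box(285,235,315,265)&(Z>.07),.092)
kn=rep("knob",box(325,195,360,235)&(Z>.180),.196)
# disc of the table
rep("bracket disc",box(280,165,400,305)&(Z>.034)&(Z<.06),.042)
hsv=cv2.cvtColor(img,cv2.COLOR_BGR2HSV)
pl=box(270,160,400,310)&(Z>.012)&(Z<.2)
k,l,s,ce=cv2.connectedComponentsWithStats(pl.astype(np.uint8)); i=1+s[1:,4].argmax()
m=(l==i)&(Z<.2)
pts=np.argwhere((l==i))[:,::-1]
yl=box(270,160,400,310)&(hsv[...,0]>20)&(hsv[...,0]<40)&(hsv[...,2]>150)&(Z<.03)
P=C[yl][:,:2].astype(np.float32); print("plate rect",yl.sum(),cv2.minAreaRect(P))
rep("hub",box(329,239,343,253)&(hsv[...,1]<70),.045)
print("beam",)
b=box(325,165,360,235)&(Z>.12)&(Z<.15); print(b.sum(),C[b].mean(0),cv2.fitLine(C[b][:,:2].astype(np.float32),cv2.DIST_L2,0,.01,.01).ravel())
g=cv2.cvtColor(img,cv2.COLOR_BGR2GRAY)
ros=box(345,228,376,258)&(g<90); rep("rosdark",cv2.dilate(ros.astype(np.uint8),np.ones((3,3)))>0,.05)
# bottle, spool
rep("bottle",box(400,250,440,290)&(Z>.05),.15); rep("spool",box(255,200,290,230)&(Z>.03),.044)
cv2.imwrite("pics/c.png",cv2.resize(img[160:310,270:450],None,fx=4,fy=4,interpolation=cv2.INTER_CUBIC))
E
```

```text
bench z 0.0009909488233393882
table z 0.04260823138272751 plate z 0.02046649024185143
handle 50 px [300.6 250. ] cloud [0.5377 0.0521 0.1197] ext [0.066 0.038 1.4  ] ray [0.5388 0.0525 0.092 ]
knob 210 px [341.3 216.3] cloud [ 0.6212 -0.0518  0.2023] ext [0.157 0.097 1.288] ray [ 0.6217 -0.0522  0.196 ]
bracket disc 5601 px [335.6 248.2] cloud [ 0.547  -0.046   0.0431] ext [0.254 0.249 0.025] ray [ 0.5469 -0.046   0.042 ]
plate rect 4102 ((0.5907495021820068, -0.051875606179237366), (0.27271729707717896, 0.35420316457748413), 85.02978515625)
hub 56 px [335.9 245.6] cloud [ 0.5542 -0.0465  0.0464] ext [0.021 0.023 0.017] ray [ 0.5543 -0.0466  0.045 ]
beam
443 [ 0.68871703 -0.05723856  0.13762137] [ 0.99387914 -0.11047284  0.688717   -0.05723856]
rosdark 296 px [358.8 243.5] cloud [ 0.5602 -0.1103  0.0595] ext [0.113 0.163 1.438] ray [ 0.5607 -0.1112  0.05  ]
bottle 429 px [421.3 272.7] cloud [ 0.4803 -0.2749  0.1125] ext [0.058 0.337 1.423] ray [ 0.4803 -0.2669  0.15  ]
spool 256 px [272.5 214.5] cloud [0.6411 0.1347 0.0445] ext [0.05  0.049 0.021] ray [0.6411 0.1347 0.044 ]
```

View pics/c.png

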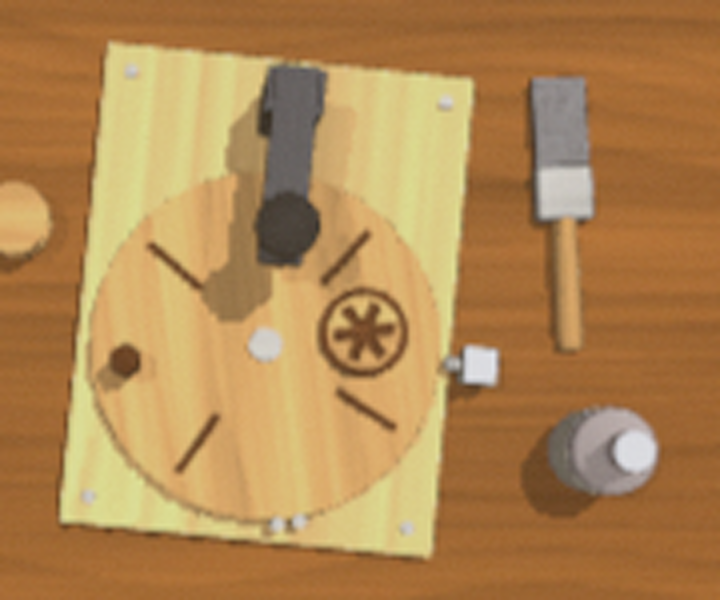

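The crop shows the hub at about (265,345), handle post at (125,362), rosette at (363,332) and knob at (287,225).

The checks hold: handle radius is 100.3 mm, the knob lies 68 mm from the axis along the jig's +x, and the jig yaw is about -5°. The table angle is therefore about -1.33 rad. I'll turn the tool and travel over the handle at z 0.23.

```bash
python3 -m jog '[0,0,0,0,0,-0.472, 0,0,0,0,0,-0.472, 0,0,0,0,0,-0.472, 0,0,0,0,0,-0.472, 0,0,0,0,0,-0.472, 0,0,0,0,0,-0.472, 0,0,0,0,0,-0.472, 0,0,0,0,0,-0.472]' 55
python3 -m jog '[0.5,0.4,0,0,0,0, 0.98,0.81,0,0,0,0, 0.98,0.81,0,0,0,0]'
python3 -m jog '[0.5,0.4,0,0,0,0, 0.98,0.81,0,0,0,0, 0.98,0.81,0,0,0,0]'
python3 -m jog '[0.5,0.4,0,0,0,0, 0.98,0.81,0,0,0,0, 0.98,0.81,0,0,0,0]'
python3 -m jog '[0.5,0.4,0,0,0,0, 0.98,0.81,0,0,0,0, 0.98,0.81,0,0,0,0]'
python3 -m jog '[0.5,0.4,0,0,0,0, 0.98,0.81,0,0,0,0, 0.98,0.81,0,0,0,0]'
python3 -m jog '[0.5,0.4,0,0,0,0, 0.98,0.81,0,0,0,0, 0.98,0.81,0,0,0,0, 0.98,0.81,0,0,0,0]'
cat > tw.py <<'E'
from h import *
import sys
# goal x y z -> shift in tool axes
s=manip.state(); Rt=q2R(s["tool_rot"]).as_matrix(); g=np.array(list(map(float,sys.argv[1:4])))
print("yaw y",np.degrees(np.arctan2(Rt[1,1],Rt[0,1])).round(2),"zaxis",Rt[:,2].round(4),"shift/0.1",((g-s["tool_pos"])@Rt*10).round(3),s["time"])
E
python3 tw.py 0.5388 0.0525 0.0550
python3 - <<'E'
from h import *
s=manip.state(); f=manip.grab_frame("wrist"); cv2.imwrite("pics/w1.png",f["img"])
T=np.array(f["T_tool_cam"]); Rt=q2R(s["tool_rot"]).as_matrix(); z=f["z_map"]; v,u=np.mgrid[:480,:640]
P=np.stack([(u-f["cx"])/f["fx"]*z,-(v-f["cy"])/f["fy"]*z,-z,np.ones_like(z)],-1)@T.T
W=P[...,:3]@Rt.T+s["tool_pos"]
for n,c,lo,hi in(("handle",(.539,.0525),.085,.1),("knob",(.622,-.052),.185,.21),("hub",(.554,-.0466),.0435,.055)):
    m=(z>0)&(W[...,2]>lo)&(W[...,2]<hi)&(np.hypot(W[...,0]-c[0],W[...,1]-c[1])<.035)
    if m.sum(): print(n,m.sum(),((W[m].max(0)+W[m].min(0))/2).round(4),np.ptp(W[m],axis=0).round(4))
    else: print(n,0)
E
```

```text
time: 1.1
tool_pos: [0.1508, -0.6061, 0.2306]
tool_rot: [-0.0, 0.648, 0.762, 0.0]
contact_force: [-0.2, -0.3, -0.6]
gripper_width: 0.644
grasp_force: 0.0
time: 1.48
tool_pos: [0.2172, -0.494, 0.2303]
tool_rot: [-0.001, 0.649, 0.761, 0.001]
contact_force: [0.0, 0.1, 1.1]
gripper_width: 0.65
grasp_force: 0.0
time: 1.85
tool_pos: [0.2817, -0.3857, 0.2311]
tool_rot: [0.0, 0.648, 0.761, 0.0]
contact_force: [-1.1, -0.6, 0.1]
gripper_width: 0.643
grasp_force: 0.0
time: 2.22
tool_pos: [0.3465, -0.2768, 0.2314]
tool_rot: [0.0, 0.648, 0.761, -0.0]
contact_force: [-0.3, -0.3, -0.4]
gripper_width: 0.643
grasp_force: 0.0
time: 2.6
tool_pos: [0.4113, -0.1678, 0.2313]
tool_rot: [0.0, 0.648, 0.761, -0.0]
contact_force: [-0.6, 0.3, 0.1]
gripper_width: 0.647
grasp_force: 0.0
time: 2.98
tool_pos: [0.4761, -0.0591, 0.2312]
tool_rot: [-0.0, 0.649, 0.761, -0.0]
contact_force: [-0.7, -0.1, 0.7]
gripper_width: 0.646
grasp_force: 0.0
time: 3.48
tool_pos: [0.5399, 0.0476, 0.2309]
tool_rot: [-0.0, 0.651, 0.759, -0.001]
contact_force: [0.3, -0.9, 0.2]
gripper_width: 0.645
grasp_force: 0.0
yaw y 8.81 zaxis [-0.001  -0.0011 -1.    ] shift/0.1 [ 5.200e-02 -1.000e-03  1.759e+00] 3.475
handle 755 [0.5386 0.0487 0.0897] [0.0215 0.0218 0.0086]
knob 86 [ 0.6212 -0.0513  0.1908] [0.041  0.0179 0.0115]
hub 632 [ 0.5545 -0.0471  0.0458] [0.0679 0.0639 0.0046]
```

View pics/w1.png

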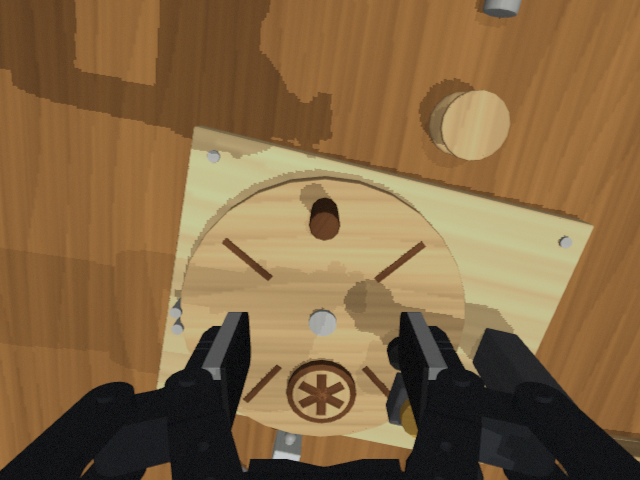

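The wrist view shows the handle at (324,220) centred between the fingers, the hub at (322,322) and the rosette at (321,392). Both views agree on the handle within 4 mm, all of it radial. I'll go down and close loosely around it.

```bash
python3 -m jog '[0.04,0,0.3,0,0,0, 0.04,0,0.7,0,0,0, 0.04,0,0.9,0,0,0, 0.04,0,0.9,0,0,0]'
python3 -m jog '[0,0,0.3,0,0,0, 0,0,0.6,0,0,0, 0,0,0.85,0,0,0, 0,0,0.85,0,0,0]'
python3 -m jog '[0,0,0,0,0,0, 0,0,0,0,0,0, 0,0,0,0,0,0, 0,0,0,0,0,0]' 28
python3 - <<'E'
from h import *
# arc waypoints in tool axes: table axis is 'r' behind along tool x
s=manip.state(); p=s["tool_pos"]; Rt=q2R(s["tool_rot"]).as_matrix(); A=np.array([.5543,-.0468])
d=p[:2]-A; print(p,"r",np.hypot(*d),"ang",np.degrees(np.arctan2(d[1],d[0])))
a0=np.arctan2(d[1],d[0]); yaw0=np.arctan2(Rt[1,1],Rt[0,1]); aF=np.radians(175)
for k in range(1,10):
    a=a0+(aF+.02-a0)*k/9
    g=np.array([*(A+.1*np.array([np.cos(a),np.sin(a)])),.055])
    print(k,np.degrees(a).round(1),((g-p)@Rt*10).round(3),"turnz",(-(np.degrees(a-yaw0)-90)/180).round(4))
E
```

```text
time: 4.03
tool_pos: [0.5378, 0.0526, 0.1398]
tool_rot: [-0.001, 0.651, 0.759, -0.001]
contact_force: [-0.7, 0.0, 0.5]
gripper_width: 0.647
grasp_force: 0.0
time: 4.53
tool_pos: [0.5386, 0.0533, 0.056]
tool_rot: [-0.001, 0.65, 0.76, -0.001]
contact_force: [-0.1, 0.7, 0.1]
gripper_width: 0.646
grasp_force: 0.0
time: 5.03
tool_pos: [0.5394, 0.0538, 0.0568]
tool_rot: [0.0, 0.65, 0.76, 0.0]
contact_force: [-0.2, 0.2, -0.1]
gripper_width: 0.327
grasp_force: 0.0
[0.5394007  0.05375453 0.05683749] r 0.10165236124162647 ang 98.42827148822721
1 107.1 [-0.027 -0.15   0.018] turnz -0.0452
2 115.7 [-0.059 -0.297  0.018] turnz -0.0931
3 124.3 [-0.113 -0.438  0.018] turnz -0.1411
4 133.0 [-0.188 -0.569  0.018] turnz -0.1891
5 141.6 [-0.281 -0.687  0.018] turnz -0.2371
6 150.2 [-0.391 -0.789  0.018] turnz -0.285
7 158.9 [-0.516 -0.874  0.018] turnz -0.333
8 167.5 [-0.651 -0.94   0.018] turnz -0.381
9 176.1 [-0.795 -0.984  0.018] turnz -0.429
```

```bash
python3 -m jog '[-0.027,-0.15,0,0,0,-0.045, -0.059,-0.297,0,0,0,-0.093, -0.113,-0.438,0,0,0,-0.141, -0.188,-0.569,0,0,0,-0.189, -0.281,-0.687,0,0,0,-0.237, -0.391,-0.789,0,0,0,-0.285, -0.516,-0.874,0,0,0,-0.333, -0.651,-0.94,0,0,0,-0.381]'
python3 - <<'E'
from h import *
s=manip.state(); p=s["tool_pos"]; Rt=q2R(s["tool_rot"]).as_matrix(); A=np.array([.5543,-.0468])
d=p[:2]-A; a0=np.degrees(np.arctan2(d[1],d[0])); yaw=np.degrees(np.arctan2(Rt[1,1],Rt[0,1])); print(p,np.hypot(*d),a0,yaw,s["contact_force"])
for t in (170,172.5,175,176.5,178):
    a=np.radians(t); g=np.array([*(A+.1*np.array([np.cos(a),np.sin(a)])),.056]); print(t,((g-p)@Rt*10).round(3),(-(t-90-yaw)/180).__round__(4))
f=manip.grab_frame("top"); C=cloud(f); v,u=np.mgrid[:480,:640]; hsv=cv2.cvtColor(f["img"],cv2.COLOR_BGR2HSV)
cv2.imwrite("pics/t2.png",cv2.resize(f["img"][160:310,270:450],None,fx=4,fy=4,interpolation=cv2.INTER_CUBIC))
E
```

```text
time: 6.02
tool_pos: [0.456, -0.0247, 0.0565]
tool_rot: [-0.0, 0.106, 0.994, 0.001]
contact_force: [1.0, 2.3, 0.7]
gripper_width: 0.328
grasp_force: 1.4
[ 0.4560238  -0.02465393  0.05651043] 0.10074056086724285 167.30079132054337 77.7999272901999 [1.01007397 2.31493585 0.69556655]
170 [-0.008 -0.047  0.005] -0.0122
172.5 [-0.011 -0.091  0.005] -0.0261
175 [-0.015 -0.134  0.005] -0.04
176.5 [-0.019 -0.16   0.005] -0.0483
178 [-0.023 -0.186  0.005] -0.0567
```

View pics/t2.png

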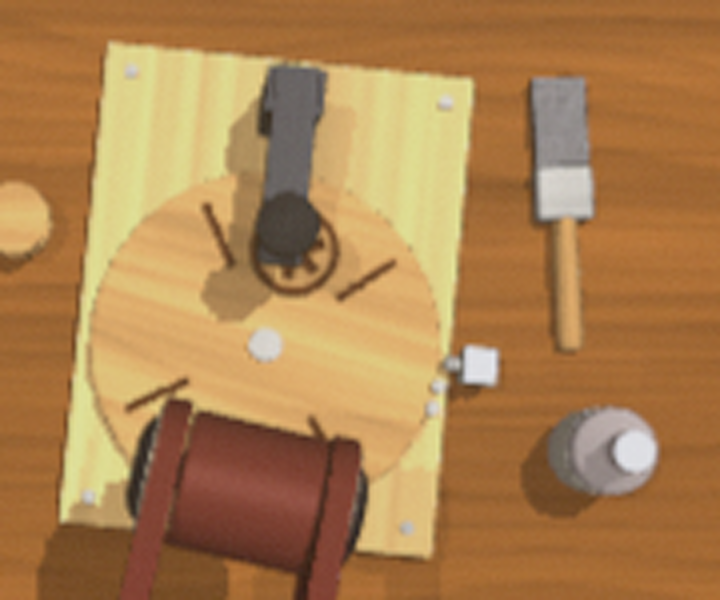

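The pins at (438,386) and (432,409) now sit just before the ball at (452,364), and the rosette is almost under the press. I'll push slowly into the detent.

```bash
python3 -m jog '[-0.004,-0.025,0,0,0,-0.006, -0.008,-0.047,0,0,0,-0.012, -0.01,-0.07,0,0,0,-0.019, -0.011,-0.091,0,0,0,-0.026, -0.013,-0.112,0,0,0,-0.033, -0.015,-0.134,0,0,0,-0.04, -0.018,-0.15,0,0,0,-0.045, -0.018,-0.15,0,0,0,-0.045]'
python3 -m jog '[0,0,0,0,0,0, 0,0,0,0,0,0, 0,0,0,0,0,0, 0,0,0,0,0,0]' 60
python3 - <<'E'
from h import *
f=manip.grab_frame("top")
cv2.imwrite("pics/t3.png",cv2.resize(f["img"][160:310,270:450],None,fx=4,fy=4,interpolation=cv2.INTER_CUBIC))
E
```

```text
time: 7.08
tool_pos: [0.4547, -0.04, 0.0562]
tool_rot: [-0.0, 0.038, 0.999, 0.0]
contact_force: [-0.9, 1.4, 0.9]
gripper_width: 0.327
grasp_force: 1.0
time: 7.58
tool_pos: [0.4549, -0.0403, 0.0563]
tool_rot: [0.0, 0.038, 0.999, -0.0]
contact_force: [-0.3, -0.7, -0.1]
gripper_width: 0.703
grasp_force: 0.0
```

View pics/t3.png

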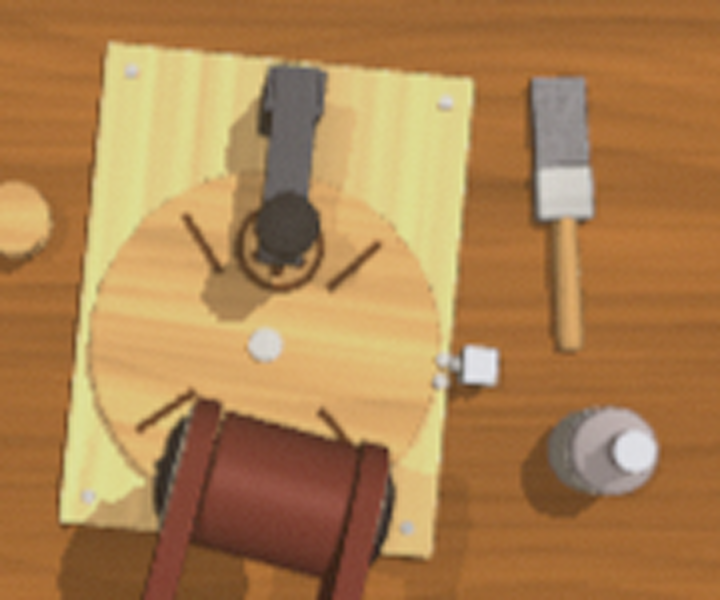

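The pins at (442,360) and (441,382) have one passed over the ball at (453,366), but the table may still be about 2° short. I'll measure the rotation between the two top pictures properly.

```bash
python3 - <<'E'
from h import *
import pickle
f0=pickle.load(open("top0.pkl","rb")); f1=manip.grab_frame("top")
A=np.array([.5543,-.0468])
def dark(f):
    # dark brown marks on the table top -> world, polar about the axis
    g=cv2.cvtColor(f["img"],cv2.COLOR_BGR2GRAY).astype(float); C=cloud(f); out=[]
    m=(np.abs(C[...,2]-.0426)<.004)
    v,u=np.nonzero(m); W=np.array([ray(f,a,b,.042)[:2] for a,b in zip(u,v)])-A
    r=np.hypot(*W.T); k=(r>.055)&(r<.100); th=np.degrees(np.arctan2(W[k,1],W[k,0]))%360
    return th,g[v[k],u[k]]
for f in(f0,f1):
    th,g=dark(f); b=np.arange(0,360,3); print([(int(t),int(np.percentile(g[(th>=t)&(th<t+3)],20))) for t in b if ((th>=t)&(th<t+3)).sum()>3 and np.percentile(g[(th>=t)&(th<t+3)],20)<110])
    for c in range(0,360,1):pass
# pins & ball: bright grey in the rim area
for f in(f0,f1):
    hsv=cv2.cvtColor(f["img"],cv2.COLOR_BGR2HSV); m=((hsv[...,1]<90)&(hsv[...,2]>130)).astype(np.uint8); m[:,:330]=m[:,:330]
    k,l,s,ce=cv2.connectedComponentsWithStats(m)
    for i in range(1,k):
        x,y=ce[i]
        if 280<x<400 and 165<y<305 and s[i,4]<150:
            d=ray(f,x,y,.045)[:2]-A; print(ce[i].round(1),s[i,4],"r",np.hypot(*d).round(4),"ang",(np.degrees(np.arctan2(d[1],d[0]))%360).round(2))
    print()
E
```

```text
[(3, 103), (48, 81), (144, 81), (147, 105), (234, 98), (237, 84), (288, 109), (315, 76), (318, 94)]
[(6, 92), (15, 77), (18, 107), (30, 84), (33, 102), (123, 83), (219, 79), (309, 83), (312, 88)]
[307. 172.] 1 r 0.2267 ang 21.98
[316.5 173. ] 2 r 0.2155 ang 15.49
[302.4 177.1] 17 r 0.2183 ang 26.61
[326.5 174. ] 2 r 0.2072 ang 8.01
[337.8 175.8] 4 r 0.2006 ang 359.01
[307.  176.5] 2 r 0.2146 ang 23.24
[344.5 176. ] 6 r 0.2014 ang 353.49
[350.8 178.5] 4 r 0.1974 ang 348.06
[366. 178.] 1 r 0.2127 ang 336.55
[373. 179.] 1 r 0.2192 ang 331.44
[376. 179.] 1 r 0.2235 ang 329.51
[307.  180.5] 2 r 0.204 ang 24.49
[386.5 180.5] 2 r 0.2371 ang 322.72
[307. 183.] 1 r 0.1974 ang 25.33
[381. 185.] 21 r 0.2171 ang 323.92
[306. 186.] 3 r 0.1908 ang 27.2
[387.  184.5] 2 r 0.2289 ang 320.68
[306. 189.] 1 r 0.1831 ang 28.41
[305.2 194.3] 12 r 0.1707 ang 31.44
[374. 190.] 1 r 0.1935 ang 326.15
[386.  191.5] 2 r 0.2117 ang 317.79
[374. 192.] 1 r 0.1887 ang 325.17
[348. 194.] 1 r 0.1519 ang 347.35
[373. 195.] 1 r 0.18 ang 324.33
[386. 196.] 3 r 0.2023 ang 315.31
[373. 199.] 1 r 0.1708 ang 322.07
[303.6 2
[... 2510 characters left out ...]
32.] 1 r 0.1371 ang 287.08
[382.  236.5] 4 r 0.1339 ang 281.81
[336.  245.7] 65 r 0.0003 ang 172.91
[381.5 240. ] 2 r 0.1308 ang 277.64
[290.5 244. ] 2 r 0.1292 ang 88.65
[290.  248.5] 4 r 0.1308 ang 94.27
[387.9 250.6] 115 r 0.1485 ang 265.15
[288.9 270.4] 125 r 0.1508 ang 118.38
[379.6 255. ] 17 r 0.127 ang 258.47
[380. 259.] 1 r 0.1308 ang 253.68
[380. 262.] 3 r 0.1334 ang 250.17
[317. 263.] 1 r 0.0731 ang 133.13
[378. 266.] 1 r 0.1326 ang 244.7
[378.8 269. ] 4 r 0.1383 ang 241.9
[294.3 279.4] 49 r 0.1519 ang 129.67
[315.  271.5] 2 r 0.0946 ang 141.57
[379. 273.] 3 r 0.1446 ang 238.09
[302.9 279.6] 8 r 0.1345 ang 136.37
[298. 284.] 1 r 0.1529 ang 135.9
[371.5 291.5] 12 r 0.1641 ang 218.26
```

Pin angles show the table turned 74.1° of about 77°, so it is roughly 0.05 rad short. I'll close a little tighter, which recentres the post, push 1° more and check the pins again.

```bash
cat > pins.py <<'E'
from h import *
f=manip.grab_frame("top"); A=np.array([.5543,-.0468])
hsv=cv2.cvtColor(f["img"],cv2.COLOR_BGR2HSV); m=((hsv[...,1]<90)&(hsv[...,2]>130)).astype(np.uint8)
k,l,s,ce=cv2.connectedComponentsWithStats(m)
for i in range(1,k):
    d=ray(f,*ce[i],.045)[:2]-A; r=np.hypot(*d); a=np.degrees(np.arctan2(d[1],d[0]))%360
    if .12<r<.16 and 250<a<280 and s[i,4]>6: print("blob",ce[i].round(1),s[i,4],"r",r.round(4),"ang",a.round(2))
g=hsv[...,1].astype(int); print(g[246:260,374:394])
st=manip.state(); d=st["tool_pos"][:2]-A; print("tcp ang",np.degrees(np.arctan2(d[1],d[0])).round(2),st["contact_force"].round(2),st["grasp_force"])
E
python3 -m jog '[0,0,0,0,0,0, 0,0,0,0,0,0, 0,0,0,0,0,0, 0,0,0,0,0,0]' 24
python3 pins.py
python3 -m jog '[-0.001,-0.009,0,0,0,-0.003, -0.002,-0.018,0,0,0,-0.006, -0.002,-0.018,0,0,0,-0.006]'
python3 pins.py
```

```text
time: 8.18
tool_pos: [0.4549, -0.0405, 0.0563]
tool_rot: [0.0, 0.038, 0.999, -0.0]
contact_force: [0.0, -1.8, 0.3]
gripper_width: 0.283
grasp_force: 0.6
blob [386.9 250.5] 134 r 0.1456 ang 265.15
blob [380. 260.] 7 r 0.1316 ang 252.5
[[111 112 112 111 110  87  46  41  76 145 171 158  73  44  65  81  90 114
  135 146]
 [114 114 112 113 112  47  16  12  50 129 161 109   7   5   5  14  15  18
   21  25]
 [118 115 117 118 118  55  16  13  45 121 137  72   4   5   6   6   6   6
    5   6]
 [116 118 117 115 116 101  47  19  27  48  42  34   6   6   6   6   6   7
    4   4]
 [116 116 116 113 115 121 105  31  14  13  14  21   6   4   7   6   6   4
    6   6]
 [119 116 115 116 117 101  55  24  17  16  13  19   6   4   6   6   3   6
    6   4]
 [120 118 118 119 110  53  17  12  25  33  33  26   6   6   6   6   6   6
    6   4]
 [122 124 122 119  92  22  12  13  41 140  75  27   6   5   6   5   4   5
    4   3]
 [124 123 121 122 102  37  33  37  74 167  58  19   6   7   6   6   6   6
    5  15]
 [123 122 123 125 125  92  78  94 121 155  91  46   6   4   4   6   3   3
    3  29]
 [122 121 121 12
[... 1141 characters left out ...]
10  50  16  13  26  35  27  26   6   6   5   6   6   5
    7   4]
 [124 122 120 121  90  21  12  15  41 139  71  27   7   6   6   6   5   6
    5   2]
 [126 124 124 123 101  41  32  34  68 159  60  20   7   6   6   7   6   6
    6  16]
 [121 121 123 121 125  93  78  92 128 168  95  47   6   3   6   4   3   4
    3  29]
 [125 121 120 124 122  99  91 111 144 161 156 133 130 120 115  98  84  66
   51  83]
 [125 126 124 126 117  97  90 106 150 166 173 165 165 161 165 168 168 170
  172 168]
 [130 130 129 129 118  97  87 108 154 163 167 166 169 169 166 173 172 168
  165 166]
 [131 131 129 132 114  98  87 110 160 162 168 164 171 165 172 168 172 172
  172 171]]
tcp ang 177.22 [-0.19  0.49 -0.1 ] 0.0
```

The pins at about (380.5,247.5) and (380,253) now straddle the ball at v≈250.5, and there is no force on the fingers. I'll open, rise clear and go over the knob with the fingers shut.

```bash
python3 -m jog '[0,0,0,0,0,0, 0,0,0,0,0,0, 0,0,0,0,0,0, 0,0,0,0,0,0]' 60
python3 -m jog '[0,0,-0.2,0,0,0, 0,0,-0.6,0,0,0, 0,0,-1,0,0,0, 0,0,-1,0,0,0]'
python3 -m jog '[0,0,-0.4,0,0,0, 0,0,-0.8,0,0,0, 0,0,-1,0,0,0, 0,0,-1,0,0,0]' 0
python3 -m jog '[-0.4,0,0,0,0,0, -0.8,0,0,0,0,0, -0.8,0,0,0,0,0, -0.8,0,0,0,0,0]'
python3 tw.py 0.623 -0.0522 0.21
python3 - <<'E'
from h import *
s=manip.state(); f=manip.grab_frame("wrist"); cv2.imwrite("pics/w2.png",f["img"])
T=np.array(f["T_tool_cam"]); Rt=q2R(s["tool_rot"]).as_matrix(); z=f["z_map"]; v,u=np.mgrid[:480,:640]
P=np.stack([(u-f["cx"])/f["fx"]*z,-(v-f["cy"])/f["fy"]*z,-z,np.ones_like(z)],-1)@T.T
W=P[...,:3]@Rt.T+s["tool_pos"]
for n,c,lo,hi,rad in(("handle",(.455,-.038),.085,.1,.03),("knob",(.622,-.052),.192,.205,.03),("hub",(.554,-.0466),.044,.055,.02)):
    m=(z>0)&(W[...,2]>lo)&(W[...,2]<hi)&(np.hypot(W[...,0]-c[0],W[...,1]-c[1])<rad)
    if m.sum(): print(n,m.sum(),((W[m].max(0)+W[m].min(0))/2).round(4),W[m].max(0).round(4),np.ptp(W[m],axis=0).round(4))
    else: print(n,0)
E
python3 pins.py | grep -v '\['
```

```text
time: 9.15
tool_pos: [0.4549, -0.042, 0.0563]
tool_rot: [-0.0, 0.029, 1.0, 0.0]
contact_force: [0.1, -0.7, -0.1]
gripper_width: 0.703
grasp_force: 0.0
time: 9.65
tool_pos: [0.4574, -0.0426, 0.1605]
tool_rot: [0.004, 0.029, 1.0, -0.001]
contact_force: [-0.0, -0.2, -0.3]
gripper_width: 0.705
grasp_force: 0.0
time: 10.15
tool_pos: [0.4554, -0.0421, 0.2569]
tool_rot: [0.001, 0.029, 1.0, -0.0]
contact_force: [0.1, -0.4, 0.2]
gripper_width: -0.001
grasp_force: 0.0
time: 10.65
tool_pos: [0.5336, -0.0464, 0.254]
tool_rot: [-0.002, 0.029, 1.0, 0.0]
contact_force: [-0.3, 0.2, -0.9]
gripper_width: 0.002
grasp_force: 0.0
yaw y 86.69 zaxis [-4.e-03  9.e-04 -1.e+00] shift/0.1 [-0.898 -0.007  0.436] 10.65
handle 794 [ 0.4523 -0.0417  0.091 ] [ 0.4629 -0.031   0.0943] [0.0212 0.0215 0.0066]
knob 274 [ 0.6328 -0.0525  0.1958] [ 0.6419 -0.0484  0.198 ] [0.0181 0.0081 0.0043]
hub 598 [ 0.5525 -0.05    0.0461] [ 0.565  -0.0382  0.0481] [0.025  0.0235 0.0041]
  135 147]
   19  26]
    4   6]
    6   6]
    7   7]
    4   4]
    6   6]
    6   2]
    7  18]
    5  31]
   60  88]
  173 171]
  171 172]
  174 170]]
```

View pics/w2.png

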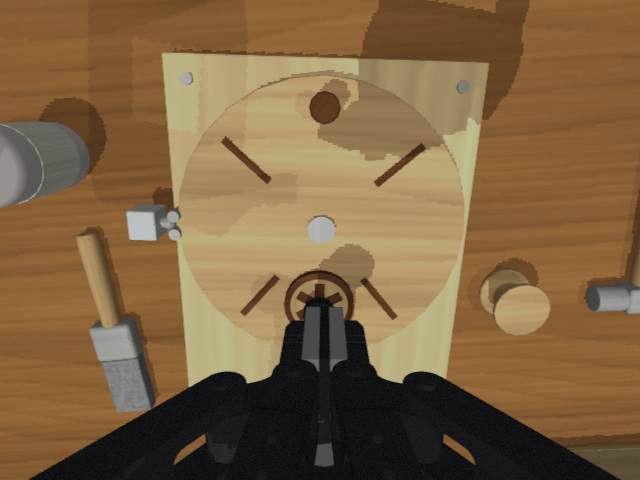

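The wrist view confirms the detent: the pins at (173,215) and (175,235) straddle the ball at (163,225). Handle minus hub gives 175.3°, against the expected 175°. I'll move over the knob and descend to just above it.

```bash
python3 -m jog '[-0.3,0,0,0,0,0, -0.6,0,0,0,0,0, -0.9,0,0,0,0,0, -0.9,0,0,0,0,0, -0.9,0,0,0,0,0]'
python3 -m jog '[0,0,0.15,0,0,0, 0,0,0.3,0,0,0, 0,0,0.45,0,0,0, 0,0,0.5,0,0,0, 0,0,0.5,0,0,0, 0,0,0.5,0,0,0]'
python3 tw.py 0.623 -0.0522 0.182
python3 -m jog '[0,0,0.02,0,0,0, 0,0,0.04,0,0,0, 0,0,0.06,0,0,0, 0,0,0.08,0,0,0, 0,0,0.1,0,0,0, 0,0,0.1,0,0,0, 0,0,0.1,0,0,0]'
python3 tw.py 0.623 -0.0522 0.182
```

```text
time: 11.38
tool_pos: [0.6237, -0.0517, 0.2563]
tool_rot: [-0.0, 0.029, 1.0, 0.0]
contact_force: [-0.0, -0.6, 0.3]
gripper_width: -0.0
grasp_force: 0.0
time: 12.12
tool_pos: [0.6251, -0.0519, 0.207]
tool_rot: [0.001, 0.029, 1.0, -0.0]
contact_force: [0.2, -0.4, -0.1]
gripper_width: 0.003
grasp_force: 0.0
yaw y 86.69 zaxis [ 1.2e-03 -2.0e-04 -1.0e+00] shift/0.1 [ 0.021 -0.004  0.25 ] 12.125
time: 13.0
tool_pos: [0.6247, -0.0518, 0.1967]
tool_rot: [0.0, 0.029, 1.0, -0.0]
contact_force: [-1.4, 0.2, 1.9]
gripper_width: -0.005
grasp_force: 0.9
yaw y 86.69 zaxis [ 2.e-04 -1.e-04 -1.e+00] shift/0.1 [ 0.016 -0.005  0.147] 13.0
```

```bash
python3 -m jog '[0,0,0.02,0,0,0, 0,0,0.04,0,0,0, 0,0,0.06,0,0,0, 0,0,0.08,0,0,0, 0,0,0.09,0,0,0, 0,0,0.09,0,0,0, 0,0,0.09,0,0,0]'
python3 -m jog '[0,0,0.01,0,0,0, 0,0,0.02,0,0,0, 0,0,0.03,0,0,0, 0,0,0.04,0,0,0, 0,0,0.05,0,0,0, 0,0,0.05,0,0,0, 0,0,0.05,0,0,0, 0,0,0.05,0,0,0]'
python3 - <<'E'
from h import *
import time
F=[]
for i in range(8):
    f=manip.grab_frame("side" if i%2 else "top"); s=manip.state(); F.append(s["contact_force"])
    C=cloud(f) if i==1 else None
print(np.mean(F,0).round(2),s["tool_pos"],s["time"])
cv2.imwrite("pics/s3.png",cv2.resize(f["img"][185:285,250:400],None,fx=5,fy=5,interpolation=cv2.INTER_CUBIC))
E
```

```text
time: 13.88
tool_pos: [0.6248, -0.0518, 0.1876]
tool_rot: [0.0, 0.029, 1.0, -0.0]
contact_force: [-1.5, -0.2, 4.3]
gripper_width: -0.002
grasp_force: 2.2
time: 14.88
tool_pos: [0.6248, -0.0519, 0.1837]
tool_rot: [0.0, 0.029, 1.0, -0.0]
contact_force: [-2.5, 0.2, 9.6]
gripper_width: -0.002
grasp_force: 4.5
[-3.6   0.65  9.48] [ 0.62485723 -0.05189335  0.18376705] 15.275
```

View pics/s3.png

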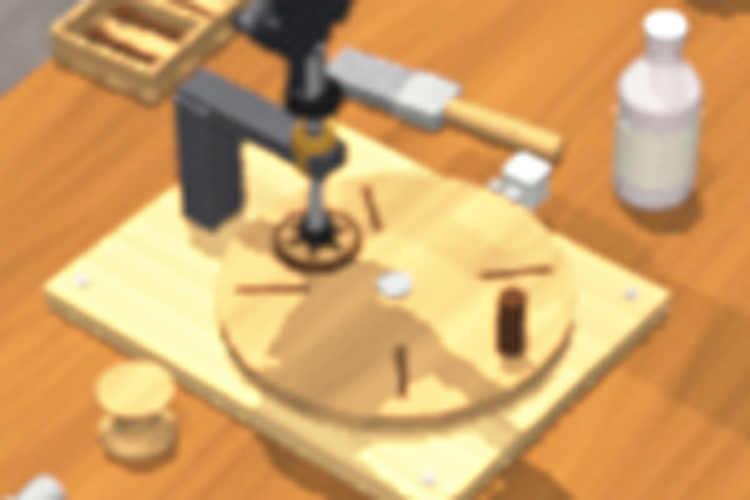

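The side view shows the foot on the rosette at (318,235) and the handle free at (511,325). Height (13.3 mm down) and force (9.5 N, which corresponds to 13.4 mm) agree, so about 1.6 mm remains.

```bash
python3 -m jog '[0,0,0.008,0,0,0, 0,0,0.016,0,0,0, 0,0,0.016,0,0,0, 0,0,0.016,0,0,0, 0,0,0.016,0,0,0, 0,0,0.016,0,0,0, 0,0,0.016,0,0,0, 0,0,0.016,0,0,0]'
python3 - <<'E'
from h import *
F=[]
for i in range(8): manip.grab_frame("top"); s=manip.state(); F.append(s["contact_force"])
print(np.mean(F,0).round(2),s["tool_pos"],s["time"])
E
```

```text
time: 16.27
tool_pos: [0.6249, -0.0519, 0.1825]
tool_rot: [0.0, 0.029, 1.0, -0.0]
contact_force: [-4.2, -0.0, 10.0]
gripper_width: -0.003
grasp_force: 5.1
[-4.19  0.52 10.14] [ 0.62487133 -0.05186648  0.18247796] 16.675
```

```bash
python3 -c "
from plant import manip
print(manip.job_done())"
```

```text
the job is handed in; nothing more can be done
None
```

I handed the job in at 16.7 s with the turntable in its detent, the handle released and the knob held about 14.5 mm down under 10 N; the hand-in returned no verdict.

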